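Change over the garden-tool batteries on the chargers

ROBOT

A 6-joint arm with a two-finger parallel gripper is mounted at the origin on a cart in front of the work surface, level with it; the furniture and walls round the work are solid. World frame = base frame: x ahead of the robot, y to its left, z up, the work surface at z = 0. Lengths are in m, angles in degrees, forces in N, time in s.
With the tool pointing down it reaches from about 0.3 to 0.75 m from the base axis. Payload 8.5 kg.
Tool frame: the origin (TCP) lies on the centre line of the jaws, within the pads' length; the fingertips stand 17 mm ahead of it and the grasp point (between the pads) lies 2 mm behind it; z points along the fingers, y is the direction in which the jaws open and shut (so a half turn about z gives the same grasp; the last joint's range is limited). The gripper opens to 85 mm and grips with 20 to 120 N. Pads are 22 mm wide; open, the fingers measure 114 mm over their backs; the gripper's body (76 mm by 85 mm) begins 54 mm behind the grasp point. The pads swing forward as they close: fully open they stand 13 mm farther back than shut.
Start: joints at [63.581, 21.807, 74.336, -0, 83.858, -12.336], TCP at [0.134, 0.533, 0.228] pointing down, gripper open.
Joint ranges: [-178.18, 178.18], [-50.72, 133.34], [12.68, 142.11], [-81.47, 261.47], [9.98, 163.14], [-165.26, 165.26]. Speed limits (degrees/s): [136.94, 136.94, 180, 180, 180, 180].

INTERFACE

Orientations are given as a 3x3 rotation matrix whose columns are the frame's x, y, z axes.
In Python, from rig import env, imaging, close_job gives the robot as it stands.
- The arm moves only by the tool step_arm, never from a script. Its argument "steps" is one flat list of numbers, 7 for each row, row after row: the opening, from 0 (shut) to 1 (fully open), then the shift along the tool's x, y, z as a fraction of full scale, then the turn, a rotation vector about the tool's x, y, z as a fraction of full scale. A call has 1 to 10 rows; each row is the pose to reach, as a shift and turn from the pose commanded when the call began, along the tool's axes at that moment; what a row does not reach only later rows make up. Full scale, the value 1, is 0.3 m for a shift and 45 degrees for a turn. A row lasts 1/10 s, in which the tool goes at most 50 mm and 8.59 degrees, less where a joint would pass 70% of its speed; a pose out of reach is approached as far as the arm can. A call with a number of a shift or a turn outside -1 to 1 is refused whole. A call with a gripper value outside its range is refused whole. The fingers move at their own pace and stop on an object; "grip_force" is the grip in N (left out, the last holds). Time passes only in rows, so rows that repeat a pose let the fingers close. It gives the time, the measured TCP pose, the force and the opening at its end, in the units of the state.
- env.observe(): the state, without advancing time (a new reading comes with each control period).
- imaging.get_image(name): name is "scene" or "side" or "wrist"; returns (picture, depth): 384x512x3 uint8, blue, green, red; 384x512 float32, m along the optical axis (not along the pixel's ray), 0 where there is no reading.
- imaging.get_calibration(name): a dict with "camera_matrix" (3x3 intrinsics, pixels), "world_from_camera" (4x4, takes a point from camera to world coordinates). Camera axes: x right, y down, z forward; pixel columns grow to the right and rows downward; lengths in m; the calibration is good to about 2 mm. A picture is of the moment at which its call begins: read the wrist's pose just before it. get_calibration takes no time and is no camera call; for the wrist camera it gives the pose at the moment of the call.
- close_job(): hands the job in, once; it reports no verdict.
Trained networks look in the newest picture that a camera, given by its name, has taken for a name from the list of things; names that differ only in an ending like _2 or _b are one class to them, and where a whole thing is asked for, a point or a joint stands for the part that bears it (a point fixed in the world has none). Each returns a list of dicts, best first, with "score" (0 to 1); they miss things now and then, are a little off and sometimes report something else, mostly with a low value. They report only what shows in the picture. A call takes as long as a camera call.
- imaging.spot_in(camera, target): "pixel" ([column, row] in pixels, amid what is visible of it).
- imaging.regions_of(camera, target): "mask" (384x512 bool, what is visible of it) and "pixel" ([column, row] in pixels, amid what is visible of it).
- imaging.pinpoint(camera, target): "pixel" ([column, row] in pixels: a listed point, or the origin of a listed thing).
The state is a dict: "time_s": time; "q": joint angles; "qvel": joint speeds; "joint_efforts": joint torques, N m; "position": TCP position; "tool_rot": TCP orientation; "ft_force": force on the tool from outside, world axes, zero at the start; "wrist_torque": the same for the moment, N m; "grip_width": finger opening in m.
Only numpy, scipy, OpenCV 4.12 (cv2) and the standard library are available. Lean on these libraries where they do the work, as an engineer would, in place of code of your own. Each camera call takes 0.05 s, during which the arm holds its last target.

TASK

Change over the mower batteries: lift the two fully charged packs (green light strip) out of their chargers and stand them upright in the carrying crate, one in each compartment, and seat the two flat packs (red light strip) fully home in the chargers of their own size that this frees. The pack with the amber strip is still charging: leave it where it is. Set every pack down, do not drop it or tip it over, and let go of them all.

Things in the scene. Friction and masses are not known exactly. Their poses are not given: they have to be found in the camera images.
- big_charged_centre (a point): Charged big pack, GREEN light strip; starts in the big charger. Grey block 96x62x112 mm (x, y, z), 0.6 kg. This point: its centre, 56 mm above its foot. Black handle bar along x on top, 60 mm long, 24 mm thick in y, from 34 to 56 mm above this point: grip at +43 mm; flat shoulder at +15 mm under it. Key rib 12 wide, 9 deep on the back (+x); light strip at the front (-x) end.
- small_charged_centre (a point): Charged small pack, GREEN light strip; starts in one of the two small chargers. Grey block 66x62x112 mm (x, y, z), 0.42 kg. This point: its centre, 56 mm above its foot. Black handle bar along x on top, 40 mm long, 24 mm thick in y, from 34 to 56 mm above this point: grip at +43 mm; flat shoulder at +15 mm under it. Key rib 12 wide, 9 deep on the back (+x); light strip at the front (-x) end.
- small_charging_centre (a point): Small pack still charging, AMBER light strip; stays in its small charger. Grey block 66x62x112 mm (x, y, z), 0.42 kg. This point: its centre, 56 mm above its foot. Black handle bar along x on top, 40 mm long, 24 mm thick in y, from 34 to 56 mm above this point: grip at +43 mm; flat shoulder at +15 mm under it. Key rib 12 wide, 9 deep on the back (+x); light strip at the front (-x) end.
- big_flat_centre (a point): Flat (empty) big pack, RED light strip; it stands loose on the bench. Grey block 96x62x112 mm (x, y, z), 0.6 kg. This point: its centre, 56 mm above its foot. Black handle bar along x on top, 60 mm long, 24 mm thick in y, from 34 to 56 mm above this point: grip at +43 mm; flat shoulder at +15 mm under it. Key rib 12 wide, 9 deep on the back (+x); light strip at the front (-x) end.
- small_flat_centre (a point): Flat (empty) small pack, RED light strip; it stands loose on the bench. Grey block 66x62x112 mm (x, y, z), 0.42 kg. This point: its centre, 56 mm above its foot. Black handle bar along x on top, 40 mm long, 24 mm thick in y, from 34 to 56 mm above this point: grip at +43 mm; flat shoulder at +15 mm under it. Key rib 12 wide, 9 deep on the back (+x); light strip at the front (-x) end.
- big_charger_bay (a point): The big charger, for the big packs, which starts with the green one in it. Pale grey, fixed, 102 mm wide. This point: centre of the bay floor, 22 mm over the table; x to its back. Bay 102 x 70 mm, 38 deep, open above, mouth flared 6 mm; slot in the back (+x) wall for the rib: a pack enters only with its strip towards the front console (pack x along bay x). Seated pack's centre: 56 mm above.
- small_charger_a_bay (a point): The small charger that starts with the green small pack. Pale grey, fixed, 102 mm wide. This point: centre of the bay floor, 22 mm over the table; x to its back. Bay 72 x 70 mm, 38 deep, open above, mouth flared 6 mm; slot in the back (+x) wall for the rib: a pack enters only with its strip towards the front console (pack x along bay x). Seated pack's centre: 56 mm above.
- small_charger_b_bay (a point): The small charger with the amber pack, to be left alone. Pale grey, fixed, 102 mm wide. This point: centre of the bay floor, 22 mm over the table; x to its back. Bay 72 x 70 mm, 38 deep, open above, mouth flared 6 mm; slot in the back (+x) wall for the rib: a pack enters only with its strip towards the front console (pack x along bay x). Seated pack's centre: 56 mm above.
- crate_left (a point): The left (+y) compartment of the blue-grey crate (fixed; two equal compartments, 93 mm apart in y). This point: centre of its inner floor, 10 mm over the table, axes as the crate's. Inside 126 mm (x) by 88 mm (y), walls 55 mm high inside, 5 mm thick. Centre of a pack standing in it: 56 mm above.
- crate_right (a point): The right (-y) compartment of the blue-grey crate (fixed; two equal compartments, 93 mm apart in y). This point: centre of its inner floor, 10 mm over the table, axes as the crate's. Inside 126 mm (x) by 88 mm (y), walls 55 mm high inside, 5 mm thick. Centre of a pack standing in it: 56 mm above.

How it is judged (in metres and radians):
At the end, for the whole second after the job is handed in: Green packs on the crate floor (6 mm), one in each compartment; red packs in the big charger and the small one the green pack left, centred within 12 mm and down within 5 mm; amber pack still in its charger; all upright within 7 degrees, released, at rest (((x of big_charged_centre in the frame of crate_left between -0.035 and 0.035 m and y of big_charged_centre in the frame of crate_left between -0.025 and 0.025 m and z of big_charged_centre in the frame of crate_left between 0.05 and 0.062 m and x of small_charged_centre in the frame of crate_right between -0.035 and 0.035 m and y of small_charged_centre in the frame of crate_right between -0.025 and 0.025 m and z of small_charged_centre in the frame of crate_right between 0.05 and 0.062 m) or (x of big_charged_centre in the frame of crate_right between -0.035 and 0.035 m and y of big_charged_centre in the frame of crate_right between -0.025 and 0.025 m and z of big_charged_centre in the frame of crate_right between 0.05 and 0.062 m and x of small_charged_centre in the frame of crate_left between -0.035 and 0.035 m and y of small_charged_centre in the frame of crate_left between -0.025 and 0.025 m and z of small_charged_centre in the frame of crate_left between 0.05 and 0.062 m)) and horizontal distance between big_flat_centre and big_charger_bay below 0.012 m and z of big_flat_centre in the frame of big_charger_bay between 0.05 and 0.061 m and horizontal distance between small_flat_centre and small_charger_a_bay below 0.012 m and z of small_flat_centre in the frame of small_charger_a_bay between 0.05 and 0.061 m and horizontal distance between small_charging_centre and small_charger_b_bay below 0.012 m and z of small_charging_centre in the frame of small_charger_b_bay between 0.05 and 0.061 m and angle between each of big_charged_centre, small_charged_centre, big_flat_centre, small_flat_centre's own z axis and vertical below 0.12 rad and linear speed of each of big_charged, small_charged, big_flat, small_flat below 0.02 m/s and angular speed of each of big_charged, small_charged, big_flat, small_flat below 0.2 rad/s and contact force between the fingers and big_charged below 0.2 N and contact force between the fingers and small_charged below 0.2 N and contact force between the fingers and big_flat below 0.2 N and contact force between the fingers and small_flat below 0.2 N); the robot touches nothing.
It fails at once if the pack that is still charging (amber) is taken or shifted out of its charger (more than 15 mm) (distance of small_charging_centre from where it was at the start of the episode above 0.015 m).
It fails at once if a pack is dropped: it falls free of the gripper, faster than 0.8 m/s (some 30 mm of fall) ((contact force between the fingers and big_charged below 0.2 N and linear speed of big_charged above 0.8 m/s) or (contact force between the fingers and small_charged below 0.2 N and linear speed of small_charged above 0.8 m/s) or (contact force between the fingers and big_flat below 0.2 N and linear speed of big_flat above 0.8 m/s) or (contact force between the fingers and small_flat below 0.2 N and linear speed of small_flat above 0.8 m/s)).
It fails at once if a pack is tipped by more than 45 degrees (angle between any of big_charged_centre, small_charged_centre, big_flat_centre, small_flat_centre's own z axis and vertical above 0.785 rad).
It also fails if it takes over 134 s, if anything falls off the work surface, if the arm or the gripper's body presses on something with over 40 N, if the wrist force passes 120 N, or if a joint passes its speed limit or range.

## Working session

There is one attempt and no reset: what is moved stays moved. The work goes in short steps, Python scripts to look and compute and a tool call to move; the robot and the scene stay as the last step left them, time stands still between calls to the robot, and variables do not carry over. Pictures are saved under pics/ and viewed, and the job is handed in when it is done.

Besides the shell and the picture viewer there is one more tool, called after "Call:" by a JSON object that holds its "fn" and its "kwargs", one argument or row to a line. step_arm: Moves the arm, as the interface text tells. Shift numbers are shares of 0.3 m and turn numbers shares of 45 degrees, none past 1 either way. Its arguments: {"type":"object","properties":{"steps":{"type":"array","items":{"type":"number"}},"grip_force":{"type":"number"}},"required":["steps"]}

```bash
ls; mkdir -p pics; python3 - <<'E'
from rig import env, imaging
import cv2
s=env.observe(); print(s['time_s'],s['position'],s['tool_rot'],s['grip_width'])
for n in ['scene','side','wrist']:
    im,d=imaging.get_image(n); cv2.imwrite(f'pics/{n}0.png',im)
    c=imaging.get_calibration(n); print(n,c['world_from_camera'].round(3).tolist(),c['camera_matrix'].round(1).tolist())
E
```

```text
pics
0.0 [0.13370906 0.53317986 0.22739133] [[-9.69925735e-01  2.43400062e-01 -6.91908761e-04]
 [ 2.43400817e-01  9.69924803e-01 -1.38519377e-03]
 [ 3.33943218e-04 -1.51194624e-03 -9.99998801e-01]] 0.08539069760514834
scene [[0.441, -0.682, 0.583, -0.087], [-0.897, -0.333, 0.29, -0.295], [-0.004, -0.651, -0.759, 0.926], [0.0, 0.0, 0.0, 1.0]] [[411.4, 0.0, 253.0], [0.0, 411.4, 190.8], [0.0, 0.0, 1.0]]
side [[-0.989, -0.042, 0.143, 0.348], [-0.148, 0.387, -0.91, 1.303], [-0.017, -0.921, -0.389, 0.628], [0.0, 0.0, 0.0, 1.0]] [[439.0, 0.0, 261.8], [0.0, 439.0, 186.8], [0.0, 0.0, 1.0]]
wrist [[0.243, 0.918, 0.314, 0.052], [0.97, -0.23, -0.078, 0.553], [0.001, 0.324, -0.946, 0.373], [0.0, 0.0, 0.0, 1.0]] [[292.0, 0.0, 251.2], [0.0, 292.0, 192.4], [0.0, 0.0, 1.0]]
```

View pics/scene0.png

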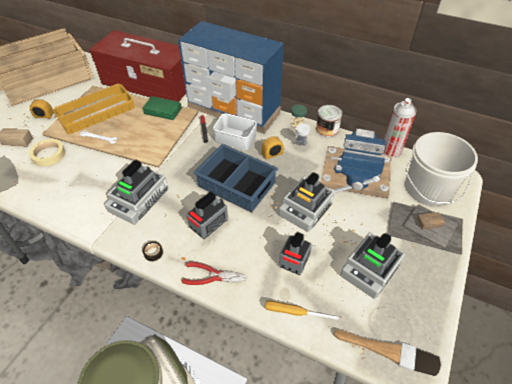

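View pics/side0.png

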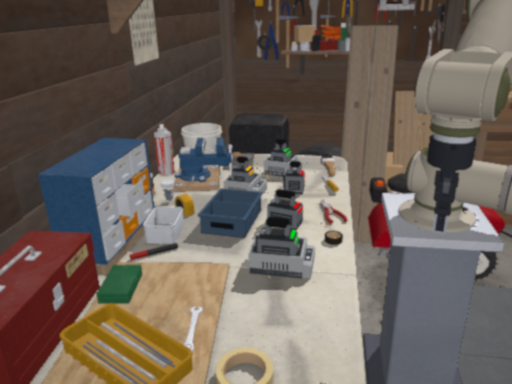

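View pics/wrist0.png

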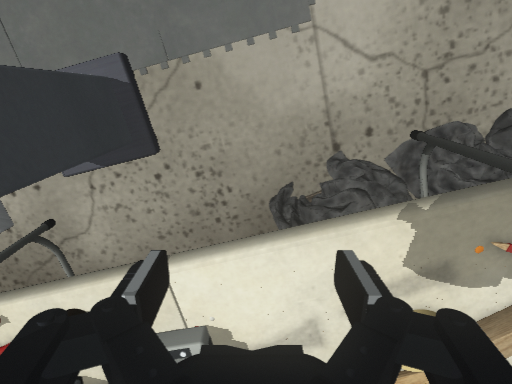

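```bash
cat > h.py <<'E'
from rig import env, imaging
import cv2, numpy as np
def cloud(n):
    im,d=imaging.get_image(n); c=imaging.get_calibration(n)
    K=c['camera_matrix'];T=c['world_from_camera']
    v,u=np.mgrid[:384,:512]
    P=np.stack([(u-K[0,2])/K[0,0]*d,(v-K[1,2])/K[1,1]*d,d],-1)
    W=P@T[:3,:3].T+T[:3,3]; W[d==0]=np.nan
    return im,d,W
E
python3 - <<'E'
from h import *
N=['big_charged_centre','small_charged_centre','small_charging_centre','big_flat_centre','small_flat_centre','big_charger_bay','small_charger_a_bay','crate_left','crate_right']
D={}
for n in ['scene','side']:
    im,d,W=cloud(n); np.savez(f'{n}.npz',im=im,W=W)
    c=imaging.get_calibration(n)
    for t in N:
        for r in imaging.pinpoint(n,t)[:3]:
            K=c['camera_matrix'];T=c['world_from_camera'];p=r['pixel']
            ray=T[:3,:3]@np.linalg.inv(K)@[p[0],p[1],1]
            z={'b':0.022,'c':.01}.get('x')
            z=.022 if 'bay' in t else .01 if 'crate' in t else (.056 if 'flat' in t else .078)
            X=T[:3,3]+ray*(z-T[2,3])/ray[2]
            print(n,t,np.round(p,1),round(r['score'],2),X.round(3))
print(env.observe()['time_s'])
E
```

```text
scene big_charged_centre [135.4 180.7] 0.55 [0.455 0.339 0.078]
scene small_charging_centre [309.8 186.8] 0.85 [ 0.646 -0.105  0.078]
scene big_flat_centre [209.8 212.4] 0.95 [0.463 0.107 0.056]
scene small_flat_centre [297.2 247.9] 0.65 [ 0.462 -0.144  0.056]
scene big_charger_bay [138.  193.9] 0.96 [0.452 0.343 0.022]
scene small_charger_a_bay [373.4 265.2] 0.82 [ 0.52  -0.329  0.022]
scene crate_left [222.5 176.2] 0.76 [0.629 0.163 0.01 ]
scene crate_left [373.  262.3] 0.4 [ 0.536 -0.326  0.01 ]
scene crate_right [248.  182.5] 0.88 [0.64  0.083 0.01 ]
scene crate_right [295.9 249.9] 0.6 [ 0.484 -0.136  0.01 ]
side big_charged_centre [279.9 237.1] 0.88 [0.456 0.335 0.078]
side big_charged_centre [226.4 225.3] 0.55 [0.605 0.288 0.078]
side big_charged_centre [283.9 170.3] 0.26 [ 0.495 -0.14   0.078]
side small_charging_centre [242.6 173.7] 0.94 [ 0.634 -0.092  0.078]
side big_flat_centre [287.8 209.1] 0.73 [0.456 0.125 0.056]
side small_flat_centre [291.4 177.9] 0.97 [ 0.467 -0.126  0.056]
side small_charger_a_bay [282.2 167.8] 0.63 [ 0.519 -0.314  0.022]
side crate_right [239.8 209.1] 0.9 [0.619 0.048 0.01 ]
side crate_right [281.5 157.5] 0.4 [ 0.539 -0.472  0.01 ]
1.15
```

```bash
cat > fit.py <<'E'
from h import *
from scipy.optimize import least_squares
def sdbox(p,c,h):
    q=np.abs(p-c)-h
    return np.linalg.norm(np.maximum(q,0),axis=1)+np.minimum(q.max(1),0)
def model(p,L,H):
    a=sdbox(p,[0,0,-.0205],[L/2,.031,.0355])
    b=sdbox(p,[0,0,.045],[H/2,.012,.011])
    e=sdbox(p,[L/2+.0045,0,-.0205],[.0045,.006,.0355])
    return np.minimum(np.minimum(a,b),e)
def fit(P,x0,z0,big,zmin):
    L,H=(.096,.06) if big else (.066,.04)
    P=P[np.isfinite(P).all(1)]
    Q=P[(np.hypot(P[:,0]-x0[0],P[:,1]-x0[1])<.085)&(P[:,2]>zmin)&(P[:,2]<z0+.065)]
    best=None
    for y0 in np.radians(np.arange(0,360,15)):
        def f(v):
            c,s=np.cos(v[2]),np.sin(v[2]); d=Q-[v[0],v[1],z0+v[3]]
            p=np.stack([d[:,0]*c+d[:,1]*s,-d[:,0]*s+d[:,1]*c,d[:,2]],1)
            return model(p,L,H)
        r=least_squares(f,[*x0[:2],y0,0],loss='soft_l1',f_scale=.002,x_scale=[.01,.01,.1,.01])
        if best is None or r.cost<best.cost: best=r; ff=f
    res=np.abs(ff(best.x))
    return best.x,np.median(res),len(Q)
E
python3 - <<'E'
from fit import *
S={n:np.load(n+'.npz') for n in ['scene','side']}
P={n:S[n]['W'].reshape(-1,3) for n in S}
A=np.vstack(list(P.values()))
for nm,x0,z0,big,zm in [('bigC',(.456,.337),.078,1,.066),('smC',(.52,-.325),.078,0,.066),('amb',(.64,-.1),.078,0,.066),('bigF',(.46,.115),.056,1,.006),('smF',(.465,-.135),.056,0,.006)]:
  for src,Q in [('scene',P['scene']),('side',P['side']),('both',A)]:
    v,m,k=fit(Q,x0,z0,big,zm); print(nm,src,v[:2].round(4),round(np.degrees(v[2])%360,1),'dz',v[3].round(4),'med',m.round(4),k)
# strips
im=S['scene']['im'].astype(int);W=S['scene']['W']
hsv=cv2.cvtColor(S['scene']['im'],cv2.COLOR_BGR2HSV)
for c,(lo,hi) in {'g':(45,75),'r':(0,8),'a':(18,30)}.items():
    m=((hsv[...,0]>=lo)&(hsv[...,0]<=hi)&(hsv[...,1]>190)&(hsv[...,2]>180)&(np.nan_to_num(W[...,2])>.03)).astype(np.uint8)
    n,l,st,ce=cv2.connectedComponentsWithStats(m)
    for i in range(1,n):
        if st[i,4]>10: print(c,ce[i].round(),st[i,4],np.nanmedian(W[l==i],0).round(3))
# heightmap crate
for n in S:
  Wc=P[n]; q=Wc[(abs(Wc[:,0]-.63)<.13)&(abs(Wc[:,1]-.11)<.16)&(Wc[:,2]>.058)&(Wc[:,2]<.072)]
  r=cv2.minAreaRect(q[:,:2].astype(np.float32)*1000); print(n,len(q),r)
E
```

```text
bigC scene [0.4593 0.3447] 356.5 dz -0.0007 med 0.0013 887
bigC side [0.4632 0.3418] 356.8 dz 0.0017 med 0.0012 1082
bigC both [0.4607 0.3431] 356.8 dz 0.0005 med 0.0016 1969
smC scene [ 0.5253 -0.3268] 166.0 dz -0.0002 med 0.0012 810
smC side [ 0.529  -0.3292] 345.1 dz 0.0024 med 0.0018 296
smC both [ 0.5258 -0.3275] 164.9 dz 0.0001 med 0.0015 1106
amb scene [ 0.6362 -0.1076] 348.6 dz -0.0004 med 0.0013 625
amb side [ 0.6398 -0.1107] 166.3 dz 0.0018 med 0.0019 379
amb both [ 0.6367 -0.1087] 346.9 dz 0.0 med 0.0017 1004
bigF scene [0.4636 0.1185] 343.2 dz -0.0006 med 0.0011 1215
bigF side [0.4672 0.1161] 343.2 dz 0.0017 med 0.0014 913
bigF both [0.465  0.1176] 343.4 dz 0.0002 med 0.0015 2128
smF scene [ 0.4549 -0.1411] 180.4 dz -0.0003 med 0.0011 940
smF side [ 0.4596 -0.1427] 358.9 dz 0.0016 med 0.002 537
smF both [ 0.455  -0.1419] 0.8 dz -0.0 med 0.0015 1477
g [372. 261.] 14 [ 0.49  -0.322  0.08 ]
r [196. 216.] 44 [0.426 0.127 0.072]
r [192. 221.] 13 [0.416 0.13  0.06 ]
r [292. 254.] 49 [ 0.43  -0.142  0.073]
r [290. 260.] 25 [ 0.42  -0.142  0.058]
a [303. 198.] 19 [ 0.602 -0.102  0.079]
scene 807 ((617.24072265625, 122.6705093383789), (338.4272766113281, 204.93975830078125), 71.65119934082031)
side 694 ((598.4494018554688, 87.71694946289062), (274.08148193359375, 203.5884552001953), 84.5844955444336)
```

```bash
python3 - <<'E'
from fit import *
S={n:np.load(n+'.npz') for n in ['scene','side']}
Q=[];src=[]
for i,n in enumerate(S):
    imaging.get_image(n)
    r=imaging.regions_of(n,'crate_left')
    W=S[n]['W']; 
    hsv=cv2.cvtColor(S[n]['im'],cv2.COLOR_BGR2HSV)
    m=(abs(W[...,0]-.63)<.14)&(abs(W[...,1]-.11)<.16)&(W[...,2]<.075)&(W[...,2]>.02)&(hsv[...,0]>95)&(hsv[...,0]<125)&(hsv[...,1]>60)
    print(n,[(x['score'],x['pixel'],x['mask'].sum()) for x in r[:2]],m.sum())
    Q.append(W[m]);
def f(v,P):
    c,s=np.cos(v[2]),np.sin(v[2]); d=P-[v[0],v[1],0]
    p=np.stack([d[:,0]*c+d[:,1]*s,-d[:,0]*s+d[:,1]*c,d[:,2]],1)
    hz=.0325
    b=[sdbox(p,[sx*.0655,0,hz],[.0025,.0955,hz]) for sx in(-1,1)]+[sdbox(p,[0,y,hz],[.068,.0025,hz]) for y in(-.093,0,.093)]+[sdbox(p,[0,0,.005],[.068,.0955,.005])]
    return np.min(b,0)
for P in Q+[np.vstack(Q)]:
  best=None
  for y0 in np.radians([-30,-20,-10,0,10,20,30]):
    r=least_squares(f,[.63,.115,y0],args=(P,),loss='soft_l1',f_scale=.003,x_scale=[.01,.01,.1])
    if best is None or r.cost<best.cost:best=r
  v=best.x; print(v.round(4),np.degrees(v[2]).round(1),np.median(abs(f(v,P))),len(P))
print(env.observe()['time_s'])
E
```

```text
scene [(0.58, [236.4, 175.7], np.int64(3437)), (0.43, [378.3, 251.7], np.int64(940))] 1937
side [(0.95, [229.7, 212.7], np.int64(2406))] 1928
[ 0.6222  0.1129 -0.1013] -5.8 0.0009610742201785045 1937
[ 0.6262  0.118  -0.1062] -6.1 0.0011989444457206088 1928
[ 0.6261  0.117  -0.1019] -5.8 0.0010935735776241733 3865
1.35
```

```bash
cat > plan.py <<'E'
import sys
from h import *
from scipy.spatial.transform import Rotation as R
# usage: plan.py x y z packyaw_deg
x,y,z,yaw=map(float,sys.argv[1:5])
s=env.observe(); p=np.array(s['position']); M=np.array(s['tool_rot'])
a=np.radians(yaw)
Y=np.array([-np.sin(a),np.cos(a),0]); 
if Y@M[:,1]<0: Y=-Y
Z=np.array([0,0,-1.]); X=np.cross(Y,Z)
T=np.stack([X,Y,Z],1)
rv=R.from_matrix(M.T@T).as_rotvec(degrees=True)
d=M.T@(np.array([x,y,z])-p)
print('t',s['time_s'].__round__(2),'pos',p.round(4),'yaw',np.degrees(np.arctan2(-M[0,1],M[1,1])).round(2),'grip',round(s['grip_width'],4),'F',np.round(s['ft_force'],1))
print('frac',(d/.3).round(4),(rv/45).round(4),'dist',np.linalg.norm(d).round(3),'deg',np.linalg.norm(rv).round(1))
E
python3 plan.py .461 .343 .2 -3.4
```

```text
t 1.35 pos [0.1338 0.5335 0.228 ] yaw -14.08 grip 0.0855 F [ 0.4 -0.   0.8]
frac [-1.2123 -0.3504  0.0934] [-1.000e-04 -0.000e+00 -2.374e-01] dist 0.38 deg 10.7
```

Call:
{"fn": "step_arm", "kwargs": {
  "steps": [1, -0.12, -0.035, 0, 0, 0, -0.05, 1, -0.25, -0.07, 0.02, 0, 0, -0.1, 1, -0.4, -0.115, 0.03, 0, 0, -0.15, 1, -0.55, -0.16, 0.04, 0, 0, -0.2, 1, -0.7, -0.2, 0.05, 0, 0, -0.237, 1, -0.85, -0.245, 0.065, 0, 0, -0.237, 1, -0.95, -0.28, 0.08, 0, 0, -0.237, 1, -1, -0.29, 0.09, 0, 0, -0.237, 1, -1, -0.29, 0.09, 0, 0, -0.237]
}}

```text
time_s: 2.25
position: [0.4047, 0.3754, 0.2004]
tool_rot: [[-0.998, 0.062, -0.001], [0.062, 0.998, -0.0], [0.001, -0.0, -1.0]]
ft_force: [-0.3, -0.1, -1.3]
grip_width: 0.0851
```

```bash
python3 plan.py .461 .343 .2 -3.4
```

```text
t 2.25 pos [0.4047 0.3754 0.2004] yaw -3.55 grip 0.0851 F [-0.3 -0.1 -1.3]
frac [-0.1941 -0.0962  0.0014] [-0.0006 -0.0009 -0.0033] dist 0.065 deg 0.2
```

```bash
python3 - <<'E'
from fit import *
im,d,W=cloud('wrist'); cv2.imwrite('pics/w1.png',im)
v,m,k=fit(W.reshape(-1,3),(.461,.343),.078,1,.066); print(v.round(4),np.degrees(v[2])%360,m,k)
E
```

```text
[ 4.5990e-01  3.4320e-01  3.0883e+00 -9.0000e-04] 176.9456470653899 0.0007963417816094324 5976
```

View pics/w1.png

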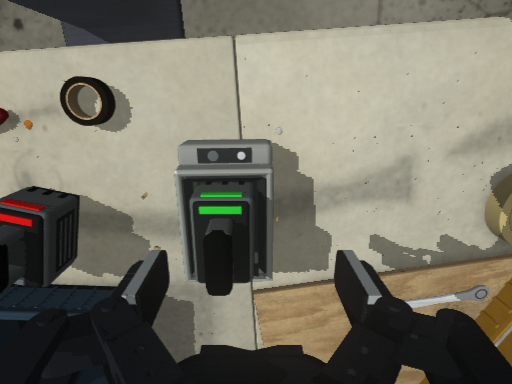

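Call:
{"fn": "step_arm", "kwargs": {
  "steps": [1, -0.1, -0.05, 0, 0, 0, 0, 1, -0.191, -0.095, 0, 0, 0, -0.008, 1, -0.191, -0.095, 0.05, 0, 0, -0.008, 1, -0.191, -0.095, 0.15, 0, 0, -0.008, 1, -0.191, -0.095, 0.23, 0, 0, -0.008, 1, -0.191, -0.095, 0.27, 0, 0, -0.008, 1, -0.191, -0.095, 0.27, 0, 0, -0.008]
}}

```text
time_s: 3.0
position: [0.4577, 0.3449, 0.1191]
tool_rot: [[-0.999, 0.052, -0.002], [0.052, 0.999, -0.001], [0.002, -0.001, -1.0]]
ft_force: [-0.1, -0.0, -1.5]
grip_width: 0.0855
```

```bash
python3 plan.py .46 .343 .119 -3.1
```

```text
t 3.0 pos [0.4577 0.3449 0.1191] yaw -2.96 grip 0.0855 F [-0.1 -0.  -1.5]
frac [-0.008  -0.0061  0.0004] [-0.0013 -0.003   0.003 ] dist 0.003 deg 0.2
```

Call:
{"fn": "step_arm", "kwargs": {
  "steps": [1, -0.007, -0.006, 0, 0, 0, 0, 0, -0.007, -0.006, 0, 0, 0, 0, 0, -0.007, -0.006, 0, 0, 0, 0, 0, -0.007, -0.006, 0, 0, 0, 0, 0, -0.007, -0.006, 0, 0, 0, 0, 0, -0.007, -0.006, 0, 0, 0, 0, 0, -0.007, -0.006, 0, 0, 0, 0, 0, -0.007, -0.006, 0, 0, 0, 0],
  "grip_force": 60
}}

```text
time_s: 3.8
position: [0.4613, 0.3426, 0.1205]
tool_rot: [[-0.999, 0.053, 0.001], [0.053, 0.999, 0.001], [-0.001, 0.001, -1.0]]
ft_force: [-0.1, 1.4, 5.3]
grip_width: 0.0224
```

```bash
python3 plan.py .46 .343 .119 -3.1
```

```text
t 3.8 pos [0.4613 0.3426 0.1205] yaw -3.06 grip 0.0224 F [-0.1  1.4  5.3]
frac [0.0044 0.0012 0.005 ] [0.001 0.001 0.001] dist 0.002 deg 0.1
```

Call:
{"fn": "step_arm", "kwargs": {
  "steps": [0, 0, 0, -0.02, 0, 0, 0, 0, 0, 0, -0.06, 0, 0, 0, 0, 0, 0, -0.11, 0, 0, 0, 0, 0, 0, -0.17, 0, 0, 0, 0, 0, 0, -0.23, 0, 0, 0, 0, 0, 0, -0.29, 0, 0, 0, 0, 0, 0, -0.33, 0, 0, 0, 0, 0, 0, -0.35, 0, 0, 0, 0, 0, 0, -0.35, 0, 0, 0]
}}

```text
time_s: 4.7
position: [0.4612, 0.3423, 0.2254]
tool_rot: [[-0.999, 0.053, 0.001], [0.053, 0.999, 0.0], [-0.001, 0.0, -1.0]]
ft_force: [-0.5, -0.1, -5.5]
grip_width: 0.0222
```

```bash
python3 plan.py .627 .161 .22 -6; python3 -c "
from h import *
cv2.imwrite('pics/w2.png',imaging.get_image('wrist')[0]);cv2.imwrite('pics/s2.png',imaging.get_image('side')[0])"
```

```text
t 4.7 pos [0.4612 0.3423 0.2254] yaw -3.06 grip 0.0222 F [-0.5 -0.1 -5.5]
frac [-0.5841 -0.5739  0.0183] [0.0003 0.0007 0.0653] dist 0.246 deg 2.9
```

View pics/s2.png

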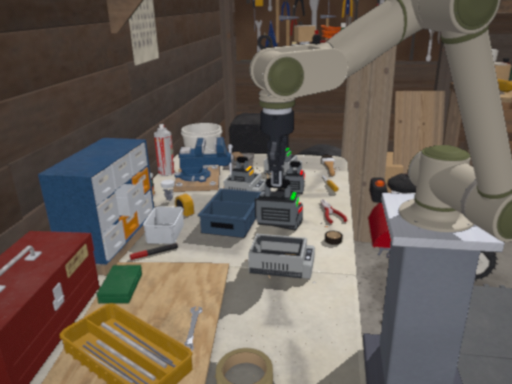

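Call:
{"fn": "step_arm", "kwargs": {
  "steps": [0, -0.03, -0.03, 0, 0, 0, 0, 0, -0.09, -0.09, 0, 0, 0, 0.01, 0, -0.17, -0.17, 0, 0, 0, 0.03, 0, -0.26, -0.25, 0, 0, 0, 0.04, 0, -0.35, -0.34, 0, 0, 0, 0.065, 0, -0.44, -0.43, 0, 0, 0, 0.065, 0, -0.51, -0.505, 0, 0, 0, 0.065, 0, -0.56, -0.55, 0, 0, 0, 0.065, 0, -0.584, -0.574, 0, 0, 0, 0.065, 0, -0.584, -0.574, 0, 0, 0, 0.065]
}}

```text
time_s: 5.8
position: [0.6274, 0.1596, 0.2241]
tool_rot: [[-0.994, 0.106, -0.001], [0.106, 0.994, -0.0], [0.001, -0.0, -1.0]]
ft_force: [-0.1, -0.9, -5.3]
grip_width: 0.0222
```

```bash
python3 plan.py .627 .161 .107 -6; python3 - <<'E'
from fit import *
for n in ['wrist','side']:
    im,d,W=cloud(n); cv2.imwrite(f'pics/{n}3.png',im)
E
```

```text
t 5.8 pos [0.6274 0.1596 0.2241] yaw -6.08 grip 0.0222 F [-0.1 -0.9 -5.3]
frac [0.0014 0.0045 0.3902] [-0.0005 -0.0017 -0.0018] dist 0.117 deg 0.1
```

View pics/wrist3.png

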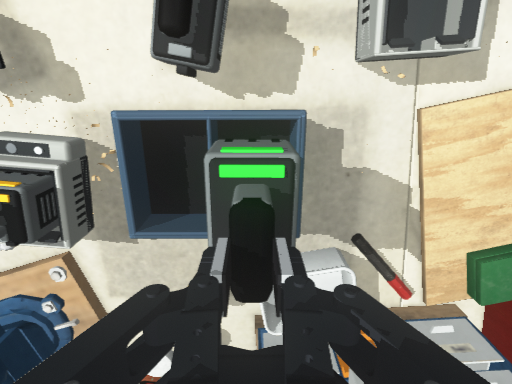

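View pics/side3.png

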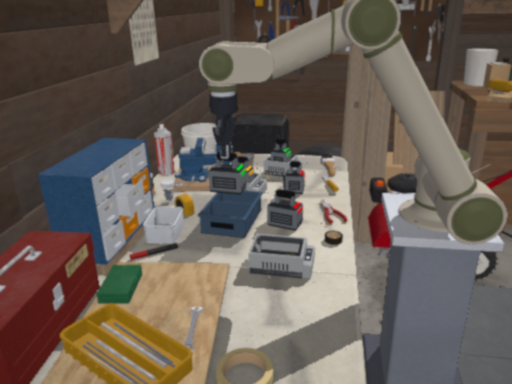

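```bash
cat > crate.py <<'E'
from fit import *
def f(v,P):
    c,s=np.cos(v[2]),np.sin(v[2]); d=P-[v[0],v[1],0]
    p=np.stack([d[:,0]*c+d[:,1]*s,-d[:,0]*s+d[:,1]*c,d[:,2]],1)
    hz=.0325
    b=[sdbox(p,[sx*.0655,0,hz],[.0025,.0955,hz]) for sx in(-1,1)]+[sdbox(p,[0,y,hz],[.068,.0025,hz]) for y in(-.093,0,.093)]+[sdbox(p,[0,0,.005],[.068,.0955,.005])]
    return np.min(b,0)
im,d,W=cloud('wrist')
hsv=cv2.cvtColor(im,cv2.COLOR_BGR2HSV)
m=(abs(W[...,0]-.625)<.1)&(abs(W[...,1]-.115)<.14)&(W[...,2]<.075)&(W[...,2]>.02)&(hsv[...,0]>95)&(hsv[...,0]<125)&(hsv[...,1]>60)
P=W[m]
r=least_squares(f,[.625,.115,-.1],args=(P,),loss='soft_l1',f_scale=.003,x_scale=[.01,.01,.1]);v=r.x
print(v.round(4),np.degrees(v[2]),len(P),np.median(abs(f(v,P))))
for s in(1,-1): print(v[0]-s*.0465*np.sin(v[2]),v[1]+s*.0465*np.cos(v[2]))
E
python3 crate.py
```

```text
[ 0.6247  0.1161 -0.1057] -6.05861095253749 6334 0.0007768479435045703
0.6296007821616055 0.16230867834374788
0.6197850266072468 0.06982813475269259
```

Call:
{"fn": "step_arm", "kwargs": {
  "steps": [0, -0.007, 0.008, 0.03, 0, 0, 0, 0, -0.007, 0.008, 0.1, 0, 0, 0, 0, -0.007, 0.008, 0.18, 0, 0, 0, 0, -0.007, 0.008, 0.25, 0, 0, 0, 0, -0.007, 0.008, 0.31, 0, 0, 0, 0, -0.007, 0.008, 0.35, 0, 0, 0, 0, -0.007, 0.008, 0.37, 0, 0, 0, 0, -0.007, 0.008, 0.38, 0, 0, 0, 0, -0.007, 0.008, 0.38, 0, 0, 0]
}}

```text
time_s: 6.85
position: [0.6294, 0.1633, 0.1113]
tool_rot: [[-0.995, 0.104, 0.001], [0.104, 0.995, 0.0], [-0.001, 0.0, -1.0]]
ft_force: [0.1, -0.6, -5.1]
grip_width: 0.022
```

```bash
python3 plan.py .6295 .162 .107 -6
```

```text
t 6.85 pos [0.6294 0.1633 0.1113] yaw -5.97 grip 0.022 F [ 0.1 -0.6 -5.1]
frac [-0.0008 -0.0043  0.0144] [0.0002 0.0008 0.0006] dist 0.005 deg 0.0
```

Call:
{"fn": "step_arm", "kwargs": {
  "steps": [0, 0, 0, 0.006, 0, 0, 0, 0, 0, 0, 0.01, 0, 0, 0, 0, 0, 0, 0.01, 0, 0, 0]
}}

```text
time_s: 7.15
position: [0.6296, 0.1632, 0.1086]
tool_rot: [[-0.995, 0.104, 0.001], [0.104, 0.995, 0.0], [-0.001, 0.0, -1.0]]
ft_force: [0.3, 0.4, -3.6]
grip_width: 0.0221
```

Call:
{"fn": "step_arm", "kwargs": {
  "steps": [0, 0, 0, 0.004, 0, 0, 0, 0, 0, 0, 0.006, 0, 0, 0, 0, 0, 0, 0.006, 0, 0, 0]
}}

```text
time_s: 7.45
position: [0.6297, 0.1635, 0.1085]
tool_rot: [[-0.995, 0.104, 0.003], [0.104, 0.995, 0.0], [-0.003, 0.001, -1.0]]
ft_force: [-4.1, 1.5, 8.2]
grip_width: 0.0226
```

Call:
{"fn": "step_arm", "kwargs": {
  "steps": [0.2, 0, 0, -0.003, 0, 0, 0, 0.35, 0, 0, -0.003, 0, 0, 0, 0.6, 0, 0, -0.003, 0, 0, 0, 0.6, 0, 0, -0.003, 0, 0, 0, 0.6, 0, 0, -0.02, 0, 0, 0, 0.7, 0, 0, -0.08, 0, 0, 0, 0.8, 0, 0, -0.2, 0, 0, 0, 1, 0, 0, -0.32, 0, 0, 0, 1, 0, 0, -0.38, 0, 0, 0, 1, 0, 0, -0.38, 0, 0, 0]
}}

```text
time_s: 8.45
position: [0.6302, 0.1633, 0.2236]
tool_rot: [[-0.995, 0.104, 0.006], [0.104, 0.995, 0.0], [-0.006, 0.001, -1.0]]
ft_force: [-0.4, 0.3, -0.7]
grip_width: 0.0856
```

```bash
python3 plan.py .40 .136 .21 -16.7; python3 - <<'E'
from fit import *
for n in ['scene','wrist']:
    im,d,W=cloud(n); cv2.imwrite(f'pics/{n}4.png',im)
    v,m,k=fit(W.reshape(-1,3),(.63,.162),.066,1,.07); print(n,v.round(4),np.degrees(v[2])%360,m,k)
E
```

```text
t 8.45 pos [0.6302 0.1633 0.2236] yaw -5.98 grip 0.0856 F [-0.4  0.3 -0.7]
frac [ 0.7539 -0.1703  0.0407] [0.0021 0.0076 0.2382] dist 0.232 deg 10.7
scene [ 6.2890e-01  1.6640e-01  3.0211e+00 -8.0000e-04] 173.09742775783653 0.001376915243371829 601
wrist [ 6.2980e-01  1.6350e-01  3.0332e+00 -2.7000e-03] 173.79158620791353 0.0008201782441200171 5073
```

View pics/wrist4.png

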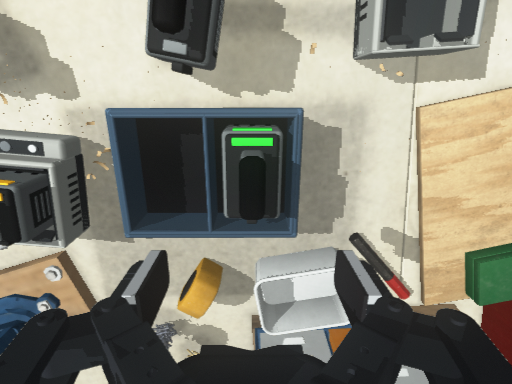

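Call:
{"fn": "step_arm", "kwargs": {
  "steps": [1, 0.1, -0.02, 0, 0, 0, 0.04, 1, 0.25, -0.06, 0.01, 0, 0, 0.1, 1, 0.4, -0.1, 0.02, 0, 0.007, 0.16, 1, 0.55, -0.13, 0.03, 0, 0.007, 0.22, 1, 0.68, -0.155, 0.04, 0, 0.007, 0.238, 1, 0.75, -0.17, 0.04, 0, 0.007, 0.238, 1, 0.754, -0.17, 0.04, 0, 0.007, 0.238, 1, 0.754, -0.17, 0.04, 0, 0.007, 0.238]
}}

```text
time_s: 9.35
position: [0.3991, 0.136, 0.2078]
tool_rot: [[-0.958, 0.287, -0.006], [0.287, 0.958, 0.001], [0.006, -0.001, -1.0]]
ft_force: [0.9, -0.3, 0.3]
grip_width: 0.0853
```

```bash
python3 - <<'E'
from fit import *
im,d,W=cloud('wrist'); cv2.imwrite('pics/w5.png',im)
v,m,k=fit(W.reshape(-1,3),(.465,.1175),.056,1,.01); print(v.round(4),np.degrees(v[2])%360,m,k)
E
python3 plan.py .465 .1175 .2 -16.7
```

```text
[ 4.6550e-01  1.1700e-01  2.8546e+00 -1.3000e-03] 163.5591724152459 0.0007458830410924967 5252
t 9.4 pos [0.3997 0.136  0.2078] yaw -16.7 grip 0.0857 F [0.2 0.2 0. ]
frac [-0.2264  0.0034  0.0246] [-0.0008 -0.0075 -0.    ] dist 0.068 deg 0.3
```

View pics/w5.png

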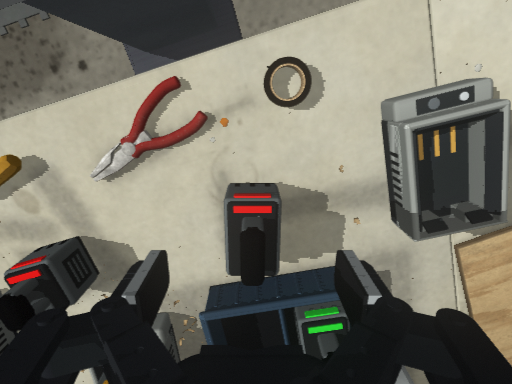

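Call:
{"fn": "step_arm", "kwargs": {
  "steps": [1, -0.12, 0, 0, 0, -0.007, 0, 1, -0.228, 0.001, 0.02, 0, -0.007, 0.006, 1, -0.228, 0.001, 0.1, 0, -0.007, 0.006, 1, -0.228, 0.001, 0.22, 0, -0.007, 0.006, 1, -0.228, 0.001, 0.32, 0, -0.007, 0.006, 1, -0.228, 0.001, 0.369, 0, -0.007, 0.006, 1, -0.228, 0.001, 0.369, 0, -0.007, 0.006, 1, -0.228, 0.001, 0.369, 0, -0.007, 0.006]
}}

```text
time_s: 10.2
position: [0.4649, 0.1167, 0.0971]
tool_rot: [[-0.956, 0.292, -0.0], [0.292, 0.956, -0.001], [0.0, -0.001, -1.0]]
ft_force: [-0.9, -0.1, 0.6]
grip_width: 0.0853
```

```bash
python3 plan.py .4655 .1172 .097 -16.4
```

```text
t 10.2 pos [0.4649 0.1167 0.0971] yaw -16.97 grip 0.0853 F [-0.9 -0.1  0.6]
frac [-0.0016  0.0021  0.0003] [-0.0007 -0.0001 -0.0127] dist 0.001 deg 0.6
```

Call:
{"fn": "step_arm", "kwargs": {
  "steps": [1, -0.002, 0.002, 0, 0, 0, -0.01, 0, -0.002, 0.002, 0, 0, 0, -0.01, 0, -0.002, 0.002, 0, 0, 0, -0.01, 0, -0.002, 0.002, 0, 0, 0, -0.01, 0, -0.002, 0.002, 0, 0, 0, -0.01, 0, -0.002, 0.002, 0, 0, 0, -0.01, 0, -0.002, 0.002, 0, 0, 0, -0.01, 0, -0.002, 0.002, 0, 0, 0, -0.01],
  "grip_force": 60
}}

```text
time_s: 11.0
position: [0.4648, 0.1172, 0.0976]
tool_rot: [[-0.959, 0.284, 0.0], [0.284, 0.959, -0.0], [-0.001, -0.0, -1.0]]
ft_force: [-0.9, 0.9, 5.3]
grip_width: 0.0222
```

Call:
{"fn": "step_arm", "kwargs": {
  "steps": [0, 0, 0, -0.02, 0, 0, 0, 0, 0, 0, -0.06, 0, 0, 0, 0, 0, 0, -0.12, 0, 0, 0, 0, 0, 0, -0.19, 0, 0, 0, 0, 0, 0, -0.26, 0, 0, 0, 0, 0, 0, -0.33, 0, 0, 0, 0, 0, 0, -0.38, 0, 0, 0, 0, 0, 0, -0.4, 0, 0, 0, 0, 0, 0, -0.4, 0, 0, 0]
}}

```text
time_s: 11.9
position: [0.4647, 0.1172, 0.2173]
tool_rot: [[-0.959, 0.284, 0.0], [0.284, 0.959, -0.001], [-0.0, -0.0, -1.0]]
ft_force: [-1.1, 0.1, -4.8]
grip_width: 0.0224
```

```bash
python3 plan.py .4605 .343 .217 -3.1
```

```text
t 11.9 pos [0.4647 0.1172 0.2173] yaw -16.51 grip 0.0224 F [-1.1  0.1 -4.8]
frac [2.272e-01 7.176e-01 6.000e-04] [-0.0006  0.0004 -0.2981] dist 0.226 deg 13.4
```

Call:
{"fn": "step_arm", "kwargs": {
  "steps": [0, 0.01, 0.04, 0, 0, 0, -0.02, 0, 0.04, 0.12, 0, 0, 0, -0.06, 0, 0.07, 0.22, 0, 0, 0, -0.1, 0, 0.1, 0.33, 0, 0, 0, -0.15, 0, 0.14, 0.44, 0, 0, 0, -0.2, 0, 0.17, 0.55, 0, 0, 0, -0.25, 0, 0.2, 0.64, 0, 0, 0, -0.29, 0, 0.22, 0.7, 0, 0, 0, -0.298, 0, 0.227, 0.718, 0, 0, 0, -0.298, 0, 0.227, 0.718, 0, 0, 0, -0.298]
}}

```text
time_s: 12.9
position: [0.46, 0.3438, 0.2159]
tool_rot: [[-0.999, 0.053, -0.002], [0.053, 0.999, -0.001], [0.002, -0.002, -1.0]]
ft_force: [0.3, -0.5, -4.5]
grip_width: 0.0222
```

```bash
python3 - <<'E'
from fit import *
im,d,W=cloud('wrist'); cv2.imwrite('pics/w6.png',im)
# charger rim: points z .05-.066
P=W.reshape(-1,3);a=np.radians(-3.1)
p=P-[.4605,.343,0];x=p[:,0]*np.cos(a)+p[:,1]*np.sin(a);y=-p[:,0]*np.sin(a)+p[:,1]*np.cos(a)
m=(abs(x)<.09)&(abs(y)<.07)&(p[:,2]>.056)&(p[:,2]<.064)
print(m.sum(),np.percentile(x[m],[0,2,98,100]).round(4),np.percentile(y[m],[0,2,98,100]).round(4))
mm=m&(abs(x)<.04); yy=y[mm]; print('walls y',np.percentile(yy[yy<0],[2,98]),np.percentile(yy[yy>0],[2,98]))
print(np.histogram(p[(abs(x)<.09)&(abs(y)<.07)][:,2],bins=np.arange(0,.22,.01)))
v,m,k=fit(P,(.4605,.343),.176,1,.125); print(v.round(4),np.degrees(v[2])%360,m,k)
E
python3 plan.py .4605 .343 .119 -3.1
```

```text
1718 [-0.068  -0.0679 -0.0268  0.0519] [-0.0507 -0.0497  0.0499  0.0517]
walls y [-0.05060092 -0.03977992] [0.04071447 0.05069674]
(array([ 447,   26,  909, 1254, 1024, 2020,  124,    0,    0,    0,    0,
          0,    4,  146,  179,  223,   68,  538, 5018,  871,  216]), array([0.  , 0.01, 0.02, 0.03, 0.04, 0.05, 0.06, 0.07, 0.08, 0.09, 0.1 ,
       0.11, 0.12, 0.13, 0.14, 0.15, 0.16, 0.17, 0.18, 0.19, 0.2 , 0.21]))
[ 4.6050e-01  3.4250e-01  3.0874e+00 -2.5000e-03] 176.89535780504985 0.000886470668758417 12829
t 12.95 pos [0.4603 0.343  0.2162] yaw -3.08 grip 0.0223 F [ 0.3 -0.  -4.9]
frac [-0.0012  0.0005  0.324 ] [-0.002  -0.0019  0.0005] dist 0.097 deg 0.1
```

View pics/w6.png

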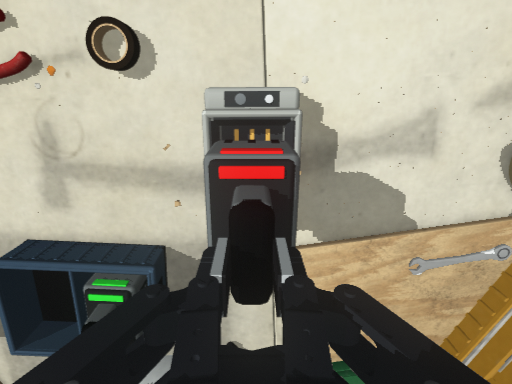

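Call:
{"fn": "step_arm", "kwargs": {
  "steps": [0, 0, 0, 0.03, 0, 0, 0, 0, 0, 0, 0.08, 0, 0, 0, 0, 0, 0, 0.13, 0, 0, 0, 0, 0, 0, 0.17, 0, 0, 0, 0, 0, 0, 0.21, 0, 0, 0, 0, 0, 0, 0.25, 0, 0, 0, 0, 0, 0, 0.28, 0, 0, 0, 0, 0, 0, 0.3, 0, 0, 0, 0, 0, 0, 0.31, 0, 0, 0, 0, 0, 0, 0.31, 0, 0, 0]
}}

```text
time_s: 13.95
position: [0.4606, 0.3431, 0.1239]
tool_rot: [[-0.999, 0.054, -0.0], [0.054, 0.999, -0.001], [0.0, -0.001, -1.0]]
ft_force: [-0.1, -0.7, -5.0]
grip_width: 0.0222
```

```bash
python3 plan.py .4605 .343 .119 -3.1
```

```text
t 13.95 pos [0.4606 0.3431 0.1239] yaw -3.1 grip 0.0222 F [-0.1 -0.7 -5. ]
frac [ 0.0004 -0.0004  0.0162] [-0.0008 -0.0003  0.0001] dist 0.005 deg 0.0
```

Call:
{"fn": "step_arm", "kwargs": {
  "steps": [0, 0, 0, 0.006, 0, 0, 0, 0, 0, 0, 0.012, 0, 0, 0, 0, 0, 0, 0.016, 0, 0, 0, 0, 0, 0, 0.018, 0, 0, 0, 0, 0, 0, 0.018, 0, 0, 0]
}}

```text
time_s: 14.45
position: [0.4607, 0.3431, 0.1197]
tool_rot: [[-0.999, 0.054, 0.001], [0.054, 0.999, -0.0], [-0.001, -0.0, -1.0]]
ft_force: [-3.9, -1.8, 5.3]
grip_width: 0.0222
```

Seated (contact force reversed at the seated height). Release and rise.

Call:
{"fn": "step_arm", "kwargs": {
  "steps": [0.2, 0, 0, 0, 0, 0, 0, 0.35, 0, 0, 0, 0, 0, 0, 0.6, 0, 0, 0, 0, 0, 0, 0.8, 0, 0, 0, 0, 0, 0, 0.8, 0, 0, -0.02, 0, 0, 0, 0.9, 0, 0, -0.08, 0, 0, 0, 1, 0, 0, -0.2, 0, 0, 0, 1, 0, 0, -0.35, 0, 0, 0, 1, 0, 0, -0.4, 0, 0, 0, 1, 0, 0, -0.4, 0, 0, 0]
}}

```text
time_s: 15.45
position: [0.4614, 0.3435, 0.2416]
tool_rot: [[-0.999, 0.054, 0.005], [0.054, 0.999, 0.002], [-0.005, 0.002, -1.0]]
ft_force: [0.1, 0.5, -0.4]
grip_width: 0.0851
```

```bash
python3 - <<'E'
from fit import *
for n in ['scene','wrist']:
    im,d,W=cloud(n); cv2.imwrite(f'pics/{n}7.png',im)
    v,m,k=fit(W.reshape(-1,3),(.46,.343),.078,1,.066); print(n,v.round(4),np.degrees(v[2])%360,m,k)
E
python3 plan.py .46 -0.04 .25 -15;python3 plan.py .462 -.31 .21 -15
```

```text
scene [ 0.4598  0.3452 -0.0504 -0.0006] 357.11190015362223 0.0012929160899677224 882
wrist [ 4.6070e-01  3.4290e-01  6.2321e+00 -2.5000e-03] 357.0716482529603 0.0008173063869629047 5152
t 15.55 pos [0.4603 0.343  0.2379] yaw -3.1 grip 0.0852 F [ 0.5 -0.9  0.4]
frac [-0.0679 -1.2748 -0.0392] [-0.0014 -0.0012  0.2644] dist 0.383 deg 11.9
t 15.55 pos [0.4603 0.343  0.2379] yaw -3.1 grip 0.0852 F [ 0.5 -0.9  0.4]
frac [-0.1235 -2.173   0.095 ] [-0.0014 -0.0012  0.2644] dist 0.654 deg 11.9
```

View pics/wrist7.png

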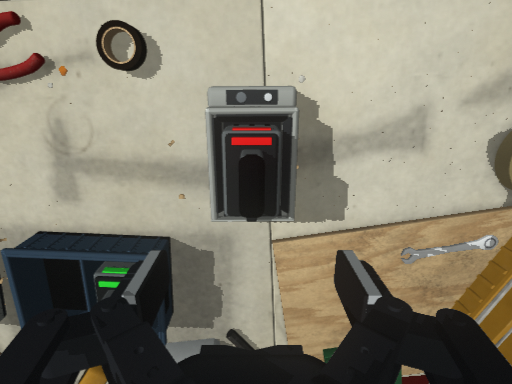

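Call:
{"fn": "step_arm", "kwargs": {
  "steps": [1, 0, -0.06, 0, 0, 0, 0.03, 1, -0.01, -0.18, 0, 0, 0, 0.07, 1, -0.02, -0.32, 0, 0, 0, 0.12, 1, -0.03, -0.46, 0, 0, 0, 0.17, 1, -0.04, -0.6, 0, 0, 0, 0.22, 1, -0.05, -0.75, 0, 0, 0, 0.264, 1, -0.055, -0.88, 0, 0, 0, 0.264, 1, -0.057, -1, 0, 0, 0, 0.264]
}}

```text
time_s: 16.35
position: [0.4607, 0.0409, 0.2372]
tool_rot: [[-0.966, 0.259, -0.003], [0.259, 0.966, -0.0], [0.003, -0.001, -1.0]]
ft_force: [0.2, 1.2, -0.5]
grip_width: 0.0851
```

```bash
python3 plan.py .462 -.31 .21 -15
```

```text
t 16.35 pos [0.4607 0.0409 0.2372] yaw -15.02 grip 0.0851 F [ 0.2  1.2 -0.5]
frac [-0.3077 -1.1286  0.0906] [-0.0011 -0.004  -0.0004] dist 0.352 deg 0.2
```

Call:
{"fn": "step_arm", "kwargs": {
  "steps": [1, -0.03, -0.12, 0, 0, 0, 0, 1, -0.07, -0.26, 0, 0, 0, 0, 1, -0.11, -0.4, 0.02, 0, 0, 0, 1, -0.15, -0.54, 0.04, 0, 0, 0, 1, -0.18, -0.68, 0.06, 0, 0, 0, 1, -0.22, -0.82, 0.08, 0, 0, 0, 1, -0.26, -0.93, 0.09, 0, 0, 0, 1, -0.29, -1, 0.09, 0, 0, 0, 1, -0.31, -1, 0.09, 0, 0, 0, 1, -0.31, -1, 0.09, 0, 0, 0]
}}

```text
time_s: 17.35
position: [0.4737, -0.2709, 0.2104]
tool_rot: [[-0.966, 0.259, -0.002], [0.259, 0.966, 0.002], [0.002, 0.001, -1.0]]
ft_force: [-0.4, -0.4, 0.4]
grip_width: 0.0857
```

```bash
python3 - <<'E'
from fit import *
im,d,W=cloud('wrist'); cv2.imwrite('pics/w8.png',im)
v,m,k=fit(W.reshape(-1,3),(.526,-.327),.078,0,.066); print(v.round(4),np.degrees(v[2])%360,m,k)
E
python3 plan.py .526 -.3275 .21 -15;
```

```text
[ 5.2620e-01 -3.2860e-01  2.8924e+00 -9.0000e-04] 165.72500439171435 0.0008294457732049391 4115
t 17.4 pos [ 0.4736 -0.2702  0.2109] yaw -14.95 grip 0.0853 F [-0.1  0.5 -0.6]
frac [-0.2179 -0.1394  0.0024] [ 0.001  -0.0025  0.0011] dist 0.078 deg 0.1
```

View pics/w8.png

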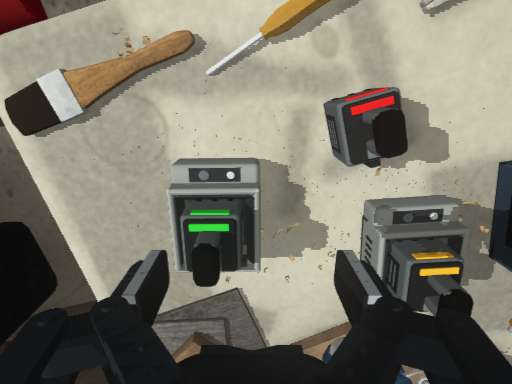

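Call:
{"fn": "step_arm", "kwargs": {
  "steps": [1, -0.11, -0.07, 0, 0, 0, -0.015, 1, -0.19, -0.125, 0, 0, 0, -0.015, 1, -0.22, -0.143, 0.01, 0, 0, -0.015, 1, -0.22, -0.143, 0.06, 0, 0, -0.015, 1, -0.22, -0.143, 0.15, 0, 0, -0.015, 1, -0.22, -0.143, 0.24, 0, 0, -0.015, 1, -0.22, -0.143, 0.3, 0, 0, -0.015, 1, -0.22, -0.143, 0.306, 0, 0, -0.015, 1, -0.22, -0.143, 0.306, 0, 0, -0.015]
}}

```text
time_s: 18.3
position: [0.5264, -0.3289, 0.1205]
tool_rot: [[-0.969, 0.246, -0.0], [0.246, 0.969, -0.0], [0.0, -0.0, -1.0]]
ft_force: [-0.3, 0.5, 0.2]
grip_width: 0.0852
```

```bash
python3 plan.py .5262 -.3286 .119 -14.3
```

```text
t 18.3 pos [ 0.5264 -0.3289  0.1205] yaw -14.26 grip 0.0852 F [-0.3  0.5  0.2]
frac [0.0008 0.0007 0.005 ] [-0.0003 -0.0005  0.0009] dist 0.002 deg 0.0
```

Call:
{"fn": "step_arm", "kwargs": {
  "steps": [0, 0, 0, 0.004, 0, 0, 0, 0, 0, 0, 0.004, 0, 0, 0, 0, 0, 0, 0.004, 0, 0, 0, 0, 0, 0, 0.004, 0, 0, 0, 0, 0, 0, 0.004, 0, 0, 0, 0, 0, 0, 0.004, 0, 0, 0, 0, 0, 0, 0.004, 0, 0, 0, 0, 0, 0, 0.004, 0, 0, 0],
  "grip_force": 60
}}

```text
time_s: 19.1
position: [0.5266, -0.3297, 0.1196]
tool_rot: [[-0.969, 0.247, 0.001], [0.247, 0.969, -0.001], [-0.001, -0.001, -1.0]]
ft_force: [-0.3, 2.4, 5.2]
grip_width: 0.0223
```

Call:
{"fn": "step_arm", "kwargs": {
  "steps": [0, 0, 0, -0.02, 0, 0, 0, 0, 0, 0, -0.06, 0, 0, 0, 0, 0, 0, -0.12, 0, 0, 0, 0, 0, 0, -0.19, 0, 0, 0, 0, 0, 0, -0.27, 0, 0, 0, 0, 0, 0, -0.35, 0, 0, 0, 0, 0, 0, -0.43, 0, 0, 0, 0, 0, 0, -0.48, 0, 0, 0, 0, 0, 0, -0.5, 0, 0, 0, 0, 0, 0, -0.5, 0, 0, 0]
}}

```text
time_s: 20.1
position: [0.5264, -0.3298, 0.2696]
tool_rot: [[-0.969, 0.247, 0.001], [0.247, 0.969, -0.001], [-0.001, -0.001, -1.0]]
ft_force: [0.1, 0.3, -3.6]
grip_width: 0.0226
```

```bash
python3 plan.py .58 -.10 .27 -6; python3 plan.py .6198 .0698 .27 -6; python3 -c "
from h import *
cv2.imwrite('pics/s9.png',imaging.get_image('scene')[0])"
```

```text
t 20.1 pos [ 0.5264 -0.3298  0.2696] yaw -14.31 grip 0.0226 F [ 0.1  0.3 -3.6]
frac [ 0.0164  0.7863 -0.0023] [-0.0014  0.0009 -0.1847] dist 0.236 deg 8.3
t 20.1 pos [ 0.5264 -0.3298  0.2696] yaw -14.31 grip 0.0226 F [ 0.1  0.3 -3.6]
frac [ 0.0277  1.3675 -0.003 ] [-0.0014  0.0009 -0.1847] dist 0.41 deg 8.3
```

View pics/s9.png

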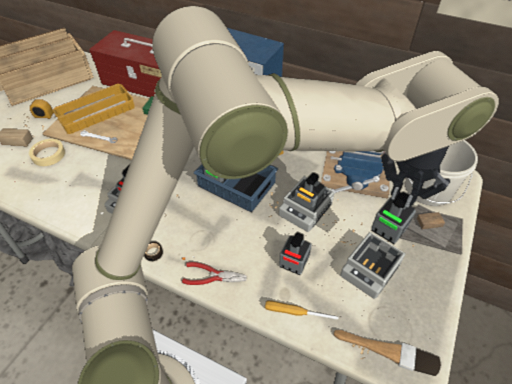

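Call:
{"fn": "step_arm", "kwargs": {
  "steps": [0, 0, 0.03, 0, 0, 0, -0.01, 0, 0, 0.1, 0, 0, 0, -0.03, 0, 0, 0.2, 0, 0, 0, -0.06, 0, 0.01, 0.31, 0, 0, 0, -0.09, 0, 0.01, 0.42, 0, 0, 0, -0.12, 0, 0.01, 0.53, 0, 0, 0, -0.15, 0, 0.01, 0.64, 0, 0, 0, -0.18, 0, 0.02, 0.75, 0, 0, 0, -0.185, 0, 0.02, 0.86, 0, 0, 0, -0.185, 0, 0.02, 0.95, 0, 0, 0, -0.185]
}}

```text
time_s: 21.15
position: [0.5908, -0.0496, 0.268]
tool_rot: [[-0.995, 0.103, -0.002], [0.103, 0.995, 0.0], [0.002, 0.0, -1.0]]
ft_force: [0.2, 0.8, -3.9]
grip_width: 0.0226
```

```bash
python3 plan.py .6198 .0698 .23 -6
```

```text
t 21.15 pos [ 0.5908 -0.0496  0.268 ] yaw -5.9 grip 0.0226 F [ 0.2  0.8 -3.9]
frac [-0.0553  0.4057  0.1266] [ 0.0002 -0.0022  0.0022] dist 0.129 deg 0.1
```

Call:
{"fn": "step_arm", "kwargs": {
  "steps": [0, -0.01, 0.08, 0, 0, 0, 0, 0, -0.03, 0.18, 0, 0, 0, 0, 0, -0.04, 0.28, 0.01, 0, 0, 0, 0, -0.05, 0.36, 0.04, 0, 0, 0, 0, -0.055, 0.4, 0.08, 0, 0, 0, 0, -0.055, 0.406, 0.12, 0, 0, 0, 0, -0.055, 0.406, 0.127, 0, 0, 0, 0, -0.055, 0.406, 0.127, 0, 0, 0]
}}

```text
time_s: 21.95
position: [0.6199, 0.0663, 0.23]
tool_rot: [[-0.994, 0.105, -0.002], [0.105, 0.994, -0.001], [0.001, -0.001, -1.0]]
ft_force: [0.4, -0.3, -3.3]
grip_width: 0.0223
```

```bash
python3 plan.py .6198 .0698 .109 -6; python3 - <<'E'
from h import *
cv2.imwrite('pics/w10.png',imaging.get_image('wrist')[0])
E
```

```text
t 21.95 pos [0.6199 0.0663 0.23  ] yaw -6.05 grip 0.0223 F [ 0.4 -0.3 -3.3]
frac [0.0009 0.012  0.4033] [-0.0012 -0.0019 -0.001 ] dist 0.121 deg 0.1
```

View pics/w10.png

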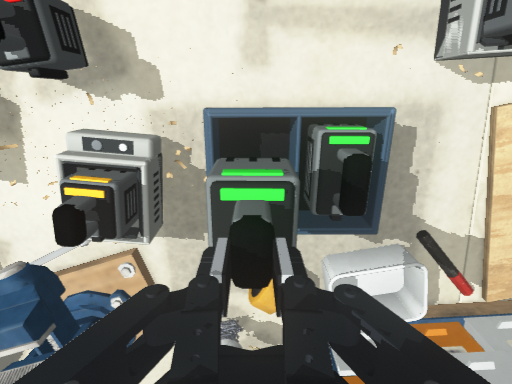

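Call:
{"fn": "step_arm", "kwargs": {
  "steps": [0, 0, 0.008, 0.03, 0, 0, 0, 0, 0, 0.008, 0.1, 0, 0, 0, 0, 0, 0.008, 0.18, 0, 0, 0, 0, 0, 0.008, 0.25, 0, 0, 0, 0, 0, 0.008, 0.31, 0, 0, 0, 0, 0, 0.008, 0.36, 0, 0, 0, 0, 0, 0.008, 0.385, 0, 0, 0, 0, 0, 0.008, 0.392, 0, 0, 0, 0, 0, 0.008, 0.392, 0, 0, 0]
}}

```text
time_s: 22.9
position: [0.6206, 0.0695, 0.1134]
tool_rot: [[-0.995, 0.104, 0.001], [0.104, 0.995, -0.001], [-0.001, -0.001, -1.0]]
ft_force: [0.3, 1.1, -2.9]
grip_width: 0.0224
```

```bash
python3 plan.py .6198 .0698 .108 -6
```

```text
t 22.9 pos [0.6206 0.0695 0.1134] yaw -5.99 grip 0.0224 F [ 0.3  1.1 -2.9]
frac [0.0028 0.0007 0.0179] [-0.0007  0.0007  0.0001] dist 0.005 deg 0.0
```

Call:
{"fn": "step_arm", "kwargs": {
  "steps": [0, 0, 0, 0.008, 0, 0, 0, 0, 0, 0, 0.014, 0, 0, 0, 0, 0, 0, 0.018, 0, 0, 0, 0, 0, 0, 0.02, 0, 0, 0, 0, 0, 0, 0.02, 0, 0, 0]
}}

```text
time_s: 23.4
position: [0.6206, 0.0698, 0.1076]
tool_rot: [[-0.995, 0.104, 0.001], [0.104, 0.995, -0.0], [-0.001, -0.0, -1.0]]
ft_force: [-0.3, 0.2, -0.3]
grip_width: 0.022
```

Call:
{"fn": "step_arm", "kwargs": {
  "steps": [0.2, 0, 0, 0.003, 0, 0, 0, 0.35, 0, 0, 0.003, 0, 0, 0, 0.55, 0, 0, 0, 0, 0, 0, 0.6, 0, 0, 0, 0, 0, 0, 0.6, 0, 0, -0.02, 0, 0, 0, 0.7, 0, 0, -0.08, 0, 0, 0, 0.8, 0, 0, -0.2, 0, 0, 0, 1, 0, 0, -0.32, 0, 0, 0, 1, 0, 0, -0.4, 0, 0, 0, 1, 0, 0, -0.4, 0, 0, 0]
}}

```text
time_s: 24.4
position: [0.6216, 0.0696, 0.2314]
tool_rot: [[-0.995, 0.104, 0.007], [0.104, 0.995, -0.001], [-0.008, -0.0, -1.0]]
ft_force: [0.7, 0.6, 0.4]
grip_width: 0.0857
```

```bash
python3 - <<'E'
from fit import *
im,d,W=cloud('wrist'); cv2.imwrite(f'pics/w11.png',im)
v,m,k=fit(W.reshape(-1,3),(.62,.07),.066,0,.07); print(v.round(4),np.degrees(v[2])%360,m,k)
v,m,k=fit(W.reshape(-1,3),(.63,.163),.066,1,.07); print(v.round(4),np.degrees(v[2])%360,m,k)
E
python3 plan.py .39 -.14 .21 0
```

```text
[ 6.1780e-01  9.4200e-02  7.9152e+00 -3.2000e-03] 93.50725601828663 0.007332086170880263 4967
[ 6.2320e-01  1.4260e-01  4.9131e+00 -3.4000e-03] 281.49901247302085 0.0024457072134950585 5737
t 24.45 pos [0.6209 0.0697 0.2289] yaw -5.98 grip 0.0852 F [-0.5 -0.5 -0.4]
frac [ 0.6928 -0.7754  0.0608] [-0.0008  0.0045 -0.133 ] dist 0.312 deg 6.0
```

View pics/w11.png

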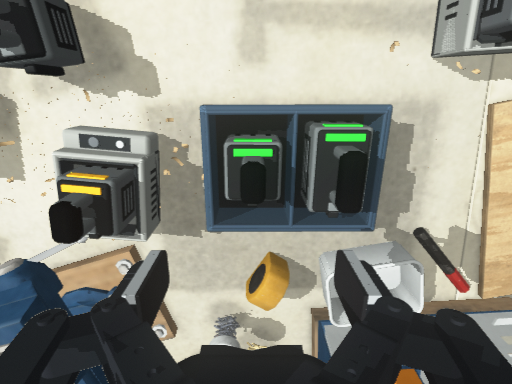

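Call:
{"fn": "step_arm", "kwargs": {
  "steps": [1, 0.07, -0.08, 0, 0, 0, -0.02, 1, 0.16, -0.18, 0, 0, 0, -0.05, 1, 0.25, -0.28, 0, 0, 0, -0.08, 1, 0.34, -0.38, 0, 0, 0, -0.11, 1, 0.43, -0.48, 0.02, 0, 0, -0.133, 1, 0.52, -0.58, 0.04, 0, 0, -0.133, 1, 0.61, -0.68, 0.06, 0, 0, -0.133, 1, 0.67, -0.75, 0.06, 0, 0, -0.133, 1, 0.693, -0.775, 0.06, 0, 0, -0.133, 1, 0.693, -0.775, 0.06, 0, 0, -0.133]
}}

```text
time_s: 25.45
position: [0.3889, -0.1402, 0.2088]
tool_rot: [[-1.0, 0.002, -0.001], [0.002, 1.0, 0.0], [0.001, 0.0, -1.0]]
ft_force: [-0.0, 0.6, 0.8]
grip_width: 0.085
```

```bash
python3 - <<'E'
from fit import *
im,d,W=cloud('wrist'); cv2.imwrite('pics/w12.png',im)
v,m,k=fit(W.reshape(-1,3),(.457,-.142),.056,0,.01); print(v.round(4),np.degrees(v[2])%360,m,k)
E
python3 plan.py .456 -.142 .097 0
```

```text
[ 4.5670e-01 -1.4200e-01  3.1544e+00 -1.1000e-03] 180.73094558642137 0.0007306279305580848 4016
t 25.5 pos [ 0.3896 -0.1397  0.209 ] yaw -0.05 grip 0.0854 F [-0.6 -0.4  0.3]
frac [-0.2215 -0.0074  0.3732] [-0.     -0.0004 -0.0012] dist 0.13 deg 0.1
```

View pics/w12.png

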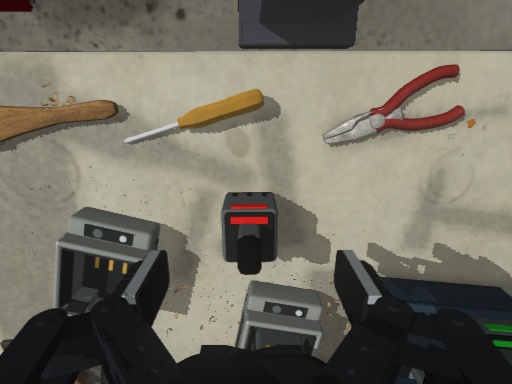

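Call:
{"fn": "step_arm", "kwargs": {
  "steps": [1, -0.12, -0.004, 0, 0, 0, -0.016, 1, -0.2, -0.007, 0, 0, 0, -0.016, 1, -0.224, -0.007, 0.03, 0, 0, -0.016, 1, -0.224, -0.007, 0.12, 0, 0, -0.016, 1, -0.224, -0.007, 0.23, 0, 0, -0.016, 1, -0.224, -0.007, 0.32, 0, 0, -0.016, 1, -0.224, -0.007, 0.37, 0, 0, -0.016, 1, -0.224, -0.007, 0.372, 0, 0, -0.016, 1, -0.224, -0.007, 0.372, 0, 0, -0.016]
}}

```text
time_s: 26.4
position: [0.4566, -0.1415, 0.0975]
tool_rot: [[-1.0, -0.013, -0.001], [-0.013, 1.0, -0.0], [0.001, -0.0, -1.0]]
ft_force: [0.4, 1.0, 1.3]
grip_width: 0.0852
```

```bash
python3 plan.py .4567 -.142 .097 0.6
```

```text
t 26.4 pos [ 0.4566 -0.1415  0.0975] yaw 0.76 grip 0.0852 F [0.4 1.  1.3]
frac [-0.0003 -0.0018  0.0018] [-0.0002 -0.0008  0.0037] dist 0.001 deg 0.2
```

Call:
{"fn": "step_arm", "kwargs": {
  "steps": [0, 0, 0, 0, 0, 0, 0, 0, 0, 0, 0, 0, 0, 0, 0, 0, 0, 0, 0, 0, 0, 0, 0, 0, 0, 0, 0, 0, 0, 0, 0, 0, 0, 0, 0, 0, 0, 0, 0, 0, 0, 0, 0, 0, 0, 0, 0, 0, 0, 0, 0, 0, 0, 0, 0, 0],
  "grip_force": 60
}}

```text
time_s: 27.2
position: [0.4568, -0.1423, 0.0981]
tool_rot: [[-1.0, -0.013, 0.001], [-0.013, 1.0, -0.001], [-0.001, -0.001, -1.0]]
ft_force: [-2.2, 0.1, 5.8]
grip_width: 0.0222
```

Call:
{"fn": "step_arm", "kwargs": {
  "steps": [0, 0, 0, -0.02, 0, 0, 0, 0, 0, 0, -0.06, 0, 0, 0, 0, 0, 0, -0.12, 0, 0, 0, 0, 0, 0, -0.19, 0, 0, 0, 0, 0, 0, -0.26, 0, 0, 0, 0, 0, 0, -0.33, 0, 0, 0, 0, 0, 0, -0.38, 0, 0, 0, 0, 0, 0, -0.4, 0, 0, 0, 0, 0, 0, -0.4, 0, 0, 0]
}}

```text
time_s: 28.1
position: [0.4565, -0.1418, 0.2176]
tool_rot: [[-1.0, -0.013, -0.0], [-0.013, 1.0, -0.0], [0.0, -0.0, -1.0]]
ft_force: [0.0, -0.2, -5.4]
grip_width: 0.0222
```

```bash
python3 plan.py .5262 -.3292 .217 -14.3
```

```text
t 28.1 pos [ 0.4565 -0.1418  0.2176] yaw 0.72 grip 0.0222 F [ 0.  -0.2 -5.4]
frac [-0.2243 -0.6275  0.0024] [-6.000e-04  1.000e-04  3.339e-01] dist 0.2 deg 15.0
```

Call:
{"fn": "step_arm", "kwargs": {
  "steps": [0, -0.01, -0.03, 0, 0, 0, 0.02, 0, -0.03, -0.09, 0, 0, 0, 0.06, 0, -0.06, -0.17, 0, 0, 0, 0.11, 0, -0.09, -0.26, 0, 0, 0, 0.17, 0, -0.13, -0.36, 0, 0, 0, 0.23, 0, -0.16, -0.46, 0, 0, 0, 0.29, 0, -0.19, -0.54, 0, 0, 0, 0.334, 0, -0.21, -0.6, 0, 0, 0, 0.334, 0, -0.224, -0.628, 0, 0, 0, 0.334, 0, -0.224, -0.628, 0, 0, 0, 0.334]
}}

```text
time_s: 29.1
position: [0.5262, -0.331, 0.2164]
tool_rot: [[-0.968, 0.249, -0.001], [0.249, 0.968, 0.0], [0.001, 0.0, -1.0]]
ft_force: [-0.0, 1.0, -5.0]
grip_width: 0.0219
```

```bash
python3 - <<'E'
from fit import *
im,d,W=cloud('wrist'); cv2.imwrite('pics/w13.png',im)
P=W.reshape(-1,3);a=np.radians(-14.3)
p=P-[.5262,-.3292,0];x=p[:,0]*np.cos(a)+p[:,1]*np.sin(a);y=-p[:,0]*np.sin(a)+p[:,1]*np.cos(a)
m=(abs(x)<.09)&(abs(y)<.07)&(p[:,2]>.054)&(p[:,2]<.064)
print(m.sum(),np.percentile(x[m],[0,2,98,100]).round(4),np.percentile(y[m],[0,2,98,100]).round(4))
# yaw of outer sides
for s in(-1,1):
    k=m&(s*y>.04)&(x>-.045); b=np.percentile(s*y[k],90)
    k2=k&(s*y>b-.004); print(s,np.polyfit(x[k2],y[k2],1),k2.sum())
v,mm,k=fit(P,(.526,-.329),.176,0,.125); print(v.round(4),np.degrees(v[2])%360,mm,k)
E
python3 plan.py .5262 -.3292 .122 -14.3
```

```text
2077 [-0.0537 -0.0535  0.0333  0.0504] [-0.0479 -0.0465  0.0532  0.0543]
-1 [-0.02343672 -0.04587738] 153
1 [0.00978827 0.0515667 ] 324
[ 5.2540e-01 -3.3020e-01  2.8904e+00 -2.4000e-03] 165.61031184198856 0.000988504538457089 10317
t 29.15 pos [ 0.526  -0.3299  0.2167] yaw -14.37 grip 0.0223 F [ 0.  -0.2 -5.1]
frac [-0.0005  0.0022  0.3157] [ 0.0004 -0.0017 -0.0015] dist 0.095 deg 0.1
```

View pics/w13.png

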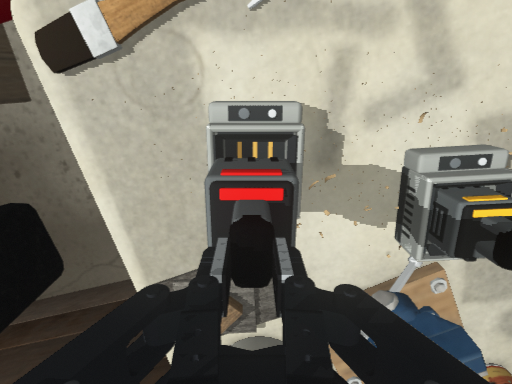

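Call:
{"fn": "step_arm", "kwargs": {
  "steps": [0, 0, 0.012, 0.03, 0, 0, 0, 0, 0, 0.012, 0.08, 0, 0, 0, 0, 0, 0.012, 0.13, 0, 0, 0, 0, 0, 0.012, 0.17, 0, 0, 0, 0, 0, 0.012, 0.2, 0, 0, 0, 0, 0, 0.012, 0.23, 0, 0, 0, 0, 0, 0.012, 0.26, 0, 0, 0, 0, 0, 0.012, 0.285, 0, 0, 0, 0, 0, 0.012, 0.3, 0, 0, 0, 0, 0, 0.012, 0.3, 0, 0, 0]
}}

```text
time_s: 30.15
position: [0.5269, -0.3259, 0.127]
tool_rot: [[-0.969, 0.247, -0.001], [0.247, 0.969, 0.0], [0.001, 0.0, -1.0]]
ft_force: [-0.1, -0.0, -5.1]
grip_width: 0.0221
```

```bash
python3 plan.py .5269 -.3263 .119 -14.3
```

```text
t 30.15 pos [ 0.5269 -0.3259  0.127 ] yaw -14.31 grip 0.0221 F [-0.1 -0.  -5.1]
frac [-0.0004 -0.0012  0.0268] [ 0.     -0.0012 -0.0003] dist 0.008 deg 0.1
```

Call:
{"fn": "step_arm", "kwargs": {
  "steps": [0, 0, 0, 0.008, 0, 0, 0, 0, 0, 0, 0.015, 0, 0, 0, 0, 0, 0, 0.02, 0, 0, 0, 0, 0, 0, 0.024, 0, 0, 0, 0, 0, 0, 0.028, 0, 0, 0, 0, 0, 0, 0.028, 0, 0, 0]
}}

```text
time_s: 30.75
position: [0.5272, -0.3263, 0.1202]
tool_rot: [[-0.969, 0.247, 0.001], [0.247, 0.969, -0.002], [-0.001, -0.001, -1.0]]
ft_force: [-2.6, 0.3, 3.7]
grip_width: 0.0223
```

Call:
{"fn": "step_arm", "kwargs": {
  "steps": [0.2, 0, 0, 0, 0, 0, 0, 0.35, 0, 0, 0, 0, 0, 0, 0.6, 0, 0, 0, 0, 0, 0, 0.8, 0, 0, 0, 0, 0, 0, 0.8, 0, 0, -0.02, 0, 0, 0, 0.9, 0, 0, -0.08, 0, 0, 0, 1, 0, 0, -0.2, 0, 0, 0, 1, 0, 0, -0.35, 0, 0, 0, 1, 0, 0, -0.45, 0, 0, 0, 1, 0, 0, -0.45, 0, 0, 0]
}}

```text
time_s: 31.75
position: [0.5281, -0.3268, 0.2596]
tool_rot: [[-0.969, 0.247, 0.007], [0.247, 0.969, -0.007], [-0.008, -0.005, -1.0]]
ft_force: [-0.5, 0.3, 0.3]
grip_width: 0.0851
```

Call:
{"fn": "step_arm", "kwargs": {
  "steps": [1, 0.1, 0, 0, 0, 0, 0, 1, 0.25, 0, 0, 0, 0, 0, 1, 0.4, 0, 0, 0, 0, 0, 1, 0.55, 0, 0, 0, 0, 0, 1, 0.6, 0, 0, 0, 0, 0, 1, 0.6, 0, 0, 0, 0, 0, 1, 0.6, 0, 0, 0, 0, 0]
}}

```text
time_s: 32.45
position: [0.353, -0.2817, 0.2542]
tool_rot: [[-0.969, 0.248, 0.0], [0.248, 0.969, -0.001], [-0.0, -0.001, -1.0]]
ft_force: [0.4, -0.4, -0.6]
grip_width: 0.0856
```

```bash
sed -i 's/<\.085)/<R)/; s/big,zmin):/big,zmin,R=.085):/' fit.py; python3 - <<'E'
from fit import *
Ws={}
for n in ['scene','side','wrist']:
    im,d,W=cloud(n); cv2.imwrite(f'pics/{n}14.png',im); Ws[n]=W.reshape(-1,3)
for nm,x0,z0,big,zm,R in [('bigC',(.63,.163),.066,1,.07,.055),('smC',(.62,.07),.066,0,.07,.045),('bigF',(.46,.343),.078,1,.066,.085),('smF',(.527,-.326),.078,0,.066,.085),('amb',(.6367,-.1087),.078,0,.066,.085)]:
  for n,P in Ws.items():
    try: v,m,k=fit(P,x0,z0,big,zm,R); print(nm,n,v[:2].round(4),round(np.degrees(v[2])%180,1),'dz',v[3].round(4),m.round(4),k)
    except Exception as e: print(nm,n,'none')
print(env.observe()['time_s'])
E
```

```text
bigC scene [0.63  0.163] 0.0 dz 0.0 nan 0
bigC side [0.6325 0.1621] 173.7 dz 0.0019 0.0014 573
bigC wrist [0.63  0.163] 0.0 dz 0.0 nan 0
smC scene [0.62 0.07] 0.0 dz 0.0 nan 0
smC side [0.6235 0.0701] 173.3 dz 0.0019 0.0017 255
smC wrist [0.62 0.07] 0.0 dz 0.0 nan 0
bigF scene [0.4831 0.3613] 80.4 dz 0.0 0.0002 6
bigF side [0.4633 0.3424] 177.3 dz 0.0018 0.0012 1086
bigF wrist [0.46  0.343] 0.0 dz 0.0 nan 0
smF scene [ 0.5238 -0.3289] 163.3 dz -0.001 0.0009 133
smF side [ 0.5295 -0.327 ] 164.4 dz 0.0021 0.0018 302
smF wrist [ 0.5267 -0.3264] 165.5 dz -0.0014 0.0009 2702
amb scene [ 0.6367 -0.1087] 0.0 dz 0.0 nan 0
amb side [ 0.6399 -0.1102] 170.3 dz 0.0014 0.0017 379
amb wrist [ 0.6385 -0.0977] 167.2 dz 0.0 0.0005 172
32.6
  return _methods._mean(a, axis=axis, dtype=dtype,
  ret = ret.dtype.type(ret / rcount)
```

View pics/scene14.png

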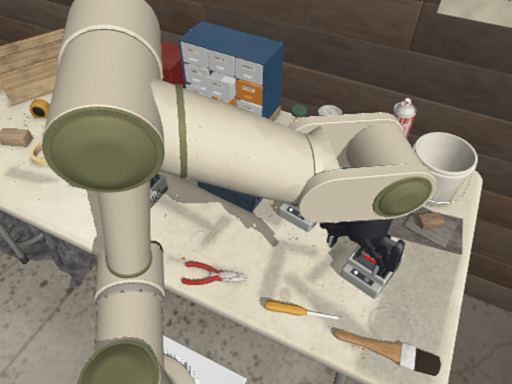

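View pics/wrist14.png

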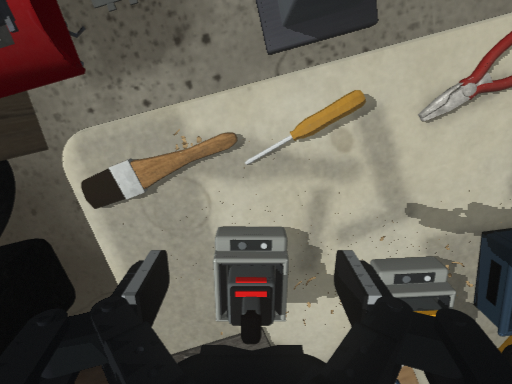

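View pics/side14.png

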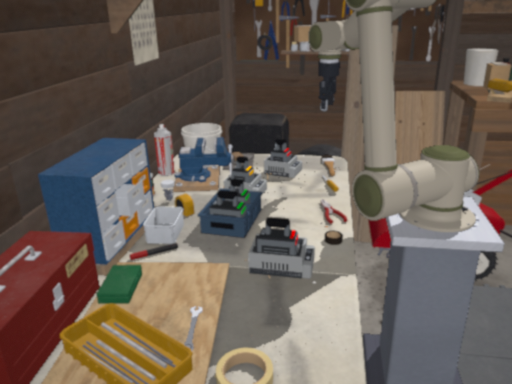

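```bash
python3 -c "
from rig import env,close_job
s=env.observe();print(s['time_s'],s['qvel'])
print(close_job())"
```

```text
32.6 [ 0.06624827 -0.00849625  0.22602044  0.03876285  0.11905395 -0.08633412]
the job is handed in; nothing more can be done
None
```

I finished the changeover and handed the job in at 32.6 s of the 134 s allowed. The close call gives no verdict, so the result below rests on my own checks.

- **Green packs:** the big one stands in the left crate compartment and the small one in the right. Both were lowered until they touched the floor, then released.
- **Red packs:** the big one is in the big charger and the small one is in the small charger that was freed. Each was pushed until the wrist force reversed at the seated height, then released.
- **Amber pack:** I never touched it.

**Last checks:**
- The side camera measured all five packs within about 2–4 mm of target. Their heights read about 2 mm high, the same bias that camera had on packs that were seated at the start.
- The wrist camera put the small red pack at (0.527, −0.326) m, within 1 mm of where I released it.
- The wrist camera also showed the big red pack within 1 mm of the green pack's old spot just after release.

**Checks that failed or disagreed:**
- In the last scene picture the arm hid the packs in the crate, the big charger and the amber charger, so it could not confirm those.
- One wrist camera fit of the two packs in the crate was thrown off by their closeness. A tighter side-camera fit and the picture showed both standing correctly.
- The last wrist fit of the amber pack was off by 11 mm in y, from only 172 points. The side camera still had the pack at its starting position.
- The small green pack had sat about 3 mm off-centre in its charger. I shifted the small red pack by that amount to centre it.

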